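# Prise open the mouthpiece tin and hang the spatula back on its peg

## Robot

A 6-joint arm with a two-finger parallel gripper is mounted at the origin on a cart in front of the work surface, level with it; the furniture and walls round the work are solid. World frame = base frame: x ahead of the robot, y to its left, z up, the work surface at z = 0. Lengths are in mm, angles in rad, forces in N, time in s.
With the tool pointing down it reaches from about 400 to 825 mm from the base axis. Payload 7 kg.
Tool frame: the origin (TCP) lies at the very end of the fingers, on their centre line; the grasp point (between the pads) lies 19 mm behind it; z points along the fingers, y is the line along which they close (so a half turn about z gives the same grasp; the last joint's range is limited). The gripper opens to 85 mm and grips with 20 to 120 N. Pads are 22 mm wide; open, the fingers measure 114 mm over their backs; the gripper's body (76 mm by 85 mm) begins 54 mm behind the grasp point. The pads swing forward as they close: fully open they stand 13 mm farther back than shut.
Start: joints at [1.39, 0.359, 0.012, 0, -1.224, -0.288], TCP at [304.98, 602.148, 231.302] pointing down, gripper open.
Joint ranges: [-3.07, 3.07], [-1.43, 2.12], [-1.02, 1.25], [-3.03, 1.67], [-3.05, -0], [-3.03, 3.03]. Speed limits (rad/s): [2.39, 2.39, 3.01, 3.14, 3.14, 3.14].

## Interface

Orientations are given as a rotation vector (axis times angle).
In Python, from bench import monitor, cams, workorder, search_frame gives the robot as it stands. The module is installed in compiled form; this text tells all that it offers.
- The arm moves only by the shell command python3 -m creep 'ROWS' [OPENING] [FORCE]. ROWS is JSON, one flat list of numbers, 4 for each row, row after row: the shift along the world's x, y, z in mm, then the turn about the world's z in degrees. A call has 1 to 20 rows; each row is the pose to reach, as a shift and turn from the pose commanded when the call began; what a row does not reach only later rows make up. A row lasts 1/12 s, in which the tool goes at most 41.7 mm and 7.16 degrees, less where a joint would pass 70% of its speed; a pose out of reach is approached as far as the arm can. A call with a gripper value outside its range is refused whole. OPENING is the opening, from 0 (shut) to 1 (fully open), set as the call begins (- or left out, the last holds). The fingers move at their own pace and stop on an object; FORCE is the grip in N (left out, the last holds). Time passes only in rows, so rows that repeat a pose let the fingers close. It gives the time, the measured TCP pose, the force, the opening and the grip force at its end, in the units of the state.
- monitor.sense(): the state, without advancing time (a new reading comes with each control period).
- cams.read_camera(name): name is "scene" or "top" or "wrist"; returns the picture (400x640x3 uint8, red, green, blue); there is no depth.
- cams.camera_model(name): a dict with "camera_matrix" (3x3 intrinsics, pixels), "R" (3x3) and "t" (3): a world point X has camera coordinates R X + t. Camera axes: x right, y down, z forward; pixel columns grow to the right and rows downward; lengths in mm; the calibration is good to about 2 mm. A picture is of the moment at which its call begins: read the wrist's pose just before it. camera_model takes no time and is no camera call; for the wrist camera it gives the pose at the moment of the call.
- workorder.sign_off(): hands the job in; it is judged then, once.
Trained networks look in the newest picture that a camera, given by its name, has taken for a name from the list of things; names that differ only in an ending like _2 or _b are one class to them, and where a whole thing is asked for, a point or a joint stands for the part that bears it (a point fixed in the world has none). Each returns a list of dicts, best first, with "confidence" (0 to 1); they miss things now and then, are a little off and sometimes report something else, mostly with a low value. They report only what shows in the picture. A call takes as long as a camera call.
- search_frame(camera, query): "bbox" ([left, top, width, height] in pixels, round what is visible of it).
The state is a dict: "clock": time; "q": joint angles; "joint_velocities": joint speeds; "tau": joint torques, N m; "tool_pos": TCP position; "ee_rot": TCP orientation; "ft_force": force on the tool from outside, world axes, zero at the start; "moment": the same for the moment, N m; "finger_gap": opening from 0.0 (shut) to 1.0 (fully open); "grasp_force": force on a finger pad.
Only numpy, scipy, OpenCV 4.12 (cv2) and the standard library are available. Lean on these libraries where they do the work, as an engineer would, in place of code of your own. Each camera call takes 0.05 s, during which the arm holds its last target. There are 200 camera calls.

## Task

Get the metal tin ready for the next patient: lever its lid up with the blade of the spatula, swing it right open so that it stands up by itself, then hang the spatula by its eye on the empty peg of the pegboard. Leave the two tools that already hang there on their pegs, and do not knock the other things on the desk about.

Things in the scene. Friction and masses are not known exactly. Their poses are not given: they have to be found in the camera images.
- spatula: Flat steel spatula, 199 mm long, lying on the desk. Origin: under the middle of the black handle; x to the blade tip, z up. Handle x -45 to +40 mm, 18 wide (y), 14 thick (z 0 to 14). Eye: flat ring at the handle's end, centre x -60, z 7, hole 22, outside 34, 6 thick. Blade x +35 to +122, 2.5 thick (z 5.75 to 8.25), 24 wide beyond x 70.
- spatula_eye (a point): Centre of the hole of the spatula's eye (axes as the spatula).
- spatula_tip (a point): Middle of the tip of the spatula's blade (axes as the spatula).
- tin: Heavy bare metal tin that does not shift, 100 mm deep (x), 150 wide (y), rim 46 high, walls 3. Origin: centre of its underside on the desk; its front, with a paper label, faces its own -x; the lid's hinge runs along y at x +52, z 46. Two mouthpieces lie inside, below the rim.
- lid_panel: The tin's flat lid, 112 mm (x) by 156 (y), 4 thick, raised 1.4 more in its middle. Origin: middle of the hinge line at the underside; free edge at x -112; z = 0 is the underside. Shut, its edge stands 10 mm proud of the front wall, underside 46 mm above the desk: room for the blade.
- lid_edge (a point): Middle of the lid's free front edge, at its underside (112 mm from the hinge).
- tin_lid (a joint): Angle of the lid, rad: 0 shut, 1.57 upright, stop at 1.75. A stiff hinge: the lid stays at the angle at which it is left; it takes about 2 N at the edge to raise it.
- pegboard: White perforated board standing on the desk on two grey feet, fixed: 240 mm wide (y), 12 thick (x), top 298 high. Origin under its centre on the desk; front faces its own -x (the robot). Three equal steel pegs in a row on the front, 240 mm high at the root, 75 apart (y -75, 0, +75); which one is empty varies.
- free_peg: The empty peg: round steel, 10 mm thick, rising towards the robot at 45 degrees. Origin: its root at the board's front face, 240 mm above the desk; z along the peg to its rounded tip at z 52; y level along the board; x up and into the board. A clip plate 24 mm wide, 4 thick, lies on the board at the root.
- hammer: Reflex hammer hanging on one of the other pegs, 60 mm wide, about 170 mm below the peg. Origin: centre of its eye (hole 22 mm).
- gonio: Bare metal goniometer (flat ruler with a round dial, 50 mm wide) hanging on the remaining peg, about 185 mm below it. Origin: centre of its eye (hole 22 mm).
- mug: Bystander: white mug, 79 mm across without its handle, 89 mm high, handle to its own +y. Origin: centre of its foot.
- tape_roll: Bystander: roll of brown tape, 92 mm across, 48 mm high, origin underneath its centre.
- gel_tube: Bystander: lying tube, 43 x 146 x 30 mm (long axis y), origin underneath its centre.
- stapler: Bystander: stapler, 120 x 30 x 38 mm (long axis x), origin underneath its centre.
- label_roll: Bystander: white label roll, 58 mm across, 33 mm high, origin underneath its centre.
- sanitiser: Bystander: pump bottle, 61 x 73 x 181 mm, origin underneath its centre.

How it is judged:
By the outcome, as a careful person would: the job done as asked, in the order asked, and still so for the second after the job is handed in, with the robot touching nothing.
It also fails if it takes over 69 s, if anything falls off the work surface, if the arm or the gripper's body presses on something with over 40 N, if the wrist force passes 120 N, or if a joint passes its speed limit or range.

## Working session

There is one attempt and no reset: what is moved stays moved. The work goes in short steps, Python scripts to look and compute and a shell command to move; the robot and the scene stay as the last step left them, time stands still between calls to the robot, and variables do not carry over. Pictures are saved under pics/ and viewed, at most 10 in all, crops included, and the job is handed in when it is done.

```bash
mkdir -p pics; ls; python3 - <<'E'
from bench import monitor,cams,search_frame
import cv2,numpy as np
s=monitor.sense();print({k:np.round(v,3).tolist() for k,v in s.items()})
for n in("scene","top"):
    im=cams.read_camera(n);cv2.imwrite(f"pics/{n}0.png",im[:,:,::-1])
    m=cams.camera_model(n);print(n,np.round(m["camera_matrix"],1).tolist(),np.round(m["R"],4).tolist(),np.round(m["t"],1).tolist())
    for q in("spatula","tin","pegboard"):
        print(q,[(np.round(d["bbox"]).tolist(),round(d["confidence"],2)) for d in search_frame(n,q)[:2]])
E
```

```text
pics
{'clock': 0.0, 'q': [1.39, 0.359, 0.011, -0.0, -1.224, -0.288], 'joint_velocities': [-0.0, -0.002, -0.001, 0.0, -0.001, 0.0], 'tau': [0.0, -58.332, 29.343, 6.936, -0.006, -0.0], 'tool_pos': [304.779, 601.73, 230.358], 'ee_rot': [3.054, -0.729, -0.0], 'ft_force': [0.343, 0.18, 0.87], 'moment': [0.032, -0.004, 0.039], 'grasp_force': 0.0, 'finger_gap': 0.997}
scene [[382.3, 0.0, 315.6], [0.0, 382.3, 205.3], [0.0, 0.0, 1.0]] [[0.8011, -0.5984, -0.0124], [-0.4124, -0.5369, -0.736], [0.4337, 0.5948, -0.6769]] [-468.5, 321.4, 1047.6]
spatula [([266.0, 231.0, 36.0, 32.0], 0.6)]
tin [([286.0, 187.0, 54.0, 42.0], 0.75), ([359.0, 190.0, 18.0, 54.0], 0.37)]
pegboard [([348.0, 172.0, 74.0, 129.0], 0.9)]
top [[439.0, 0.0, 322.9], [0.0, 439.0, 193.3], [0.0, 0.0, 1.0]] [[-0.0187, -0.9998, -0.0071], [-0.9869, 0.0196, -0.16], [0.1601, 0.004, -0.9871]] [-31.7, 553.4, 1332.5]
spatula [([279.0, 220.0, 63.0, 11.0], 0.57)]
tin [([254.0, 154.0, 55.0, 40.0], 0.96)]
pegboard [([353.0, 134.0, 97.0, 58.0], 0.78)]
```

```bash
python3 - <<'E'
import cv2
a=cv2.imread("pics/top0.png")[90:290,200:466];b=cv2.imread("pics/scene0.png")[140:310,230:440]
cv2.imwrite("pics/top0c.png",cv2.resize(a,None,fx=3,fy=3,interpolation=2))
cv2.imwrite("pics/scene0c.png",cv2.resize(b,None,fx=3.5,fy=3.5,interpolation=2))
E
```

```text
(no output)
```

View pics/top0c.png

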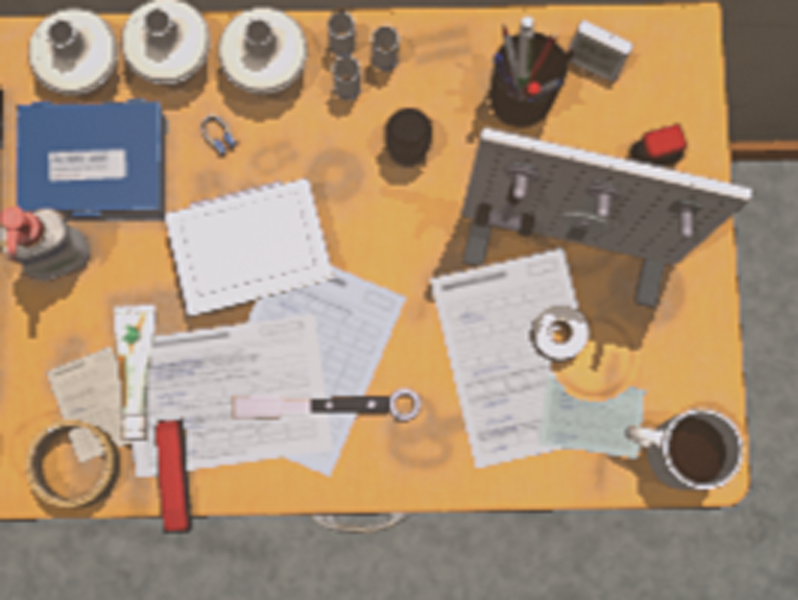

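View pics/scene0c.png

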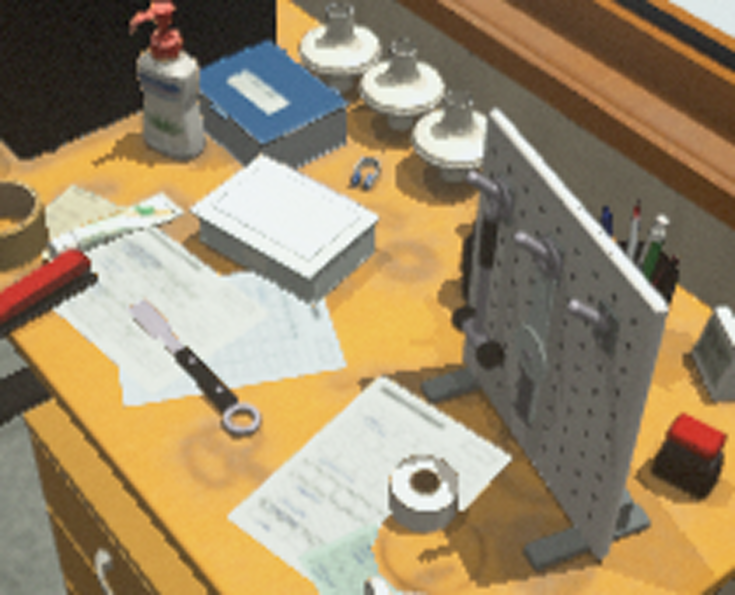

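The crops show the spatula lying with its blade to +y: tip at crop (233,406), eye at (404,405). The tin is upper left with lid corners at (166,213), (308,181), (333,272) and (188,313). The hammer hangs on the left peg and the goniometer on the middle one, so the right peg (y −75) at about (686,215) is empty.

```bash
cat > h.py <<'E'
import numpy as np
from bench import cams
def ray(m,u,v):
    R=np.array(m["R"]);t=np.array(m["t"]);K=np.array(m["camera_matrix"])
    return -R.T@t, R.T@np.linalg.solve(K,[u,v,1])
def onz(m,u,v,z):
    c,d=ray(m,u,v);return c+d*(z-c[2])/d[2]
def proj(m,X):
    p=np.array(m["camera_matrix"])@(np.array(m["R"])@np.asarray(X,float)+np.array(m["t"]));return p[:2]/p[2]
def tri(obs):
    A=np.zeros((3,3));b=np.zeros(3)
    for m,u,v in obs:
        c,d=ray(m,u,v);d/=np.linalg.norm(d);P=np.eye(3)-np.outer(d,d);A+=P;b+=P@c
    return np.linalg.solve(A,b)
E
python3 - <<'E'
from h import *
T=cams.camera_model("top");S=cams.camera_model("scene")
t=lambda U,V:(200+(U+.5)/3-.5,90+(V+.5)/3-.5)
s=lambda U,V:(230+(U+.5)/3.5-.5,140+(V+.5)/3.5-.5)
p=lambda n,*a:print(n,*[np.round(x,1).tolist() for x in a])
tip=onz(T,*t(233,406),7);eye=onz(T,*t(404,405),7);p("spat",tip,eye,np.linalg.norm(tip-eye),np.degrees(np.arctan2(*(tip-eye)[[1,0]])))
p("spat2",onz(S,*s(137,305),7),onz(S,*s(241,418),7))
c=[onz(T,*t(*a),50) for a in((166,213),(308,181),(333,272),(188,313))];p("lid",*c,np.mean(c,0))
c2=[onz(S,*s(*a),50) for a in((193,210),(264,155),(378,215),(314,275))];p("lidS",*c2,np.mean(c2,0))
for a,b in((c[0]-c[1],0),(c[3]-c[2],0),(c[0]-c[3],90),(c[1]-c[2],90)):p("ang",np.degrees(np.arctan2(a[1],a[0])),np.linalg.norm(a))
b=[onz(T,*t(*a),298) for a in((482,136),(746,200))];p("board",*b,np.linalg.norm(b[0]-b[1]),np.degrees(np.arctan2(*(b[0]-b[1])[[1,0]])))
b=[onz(S,*s(*a),298) for a in((492,118),(660,310))];p("boardS",*b,np.linalg.norm(b[0]-b[1]),np.degrees(np.arctan2(*(b[0]-b[1])[[1,0]])))
p("pegtip",tri([(T,*t(686,232)),(S,*s(574,307))]))
E
```

```text
spat [459.3, 104.8, 7.0] [456.8, -76.8, 7.0] 181.7 89.2
spat2 [460.1, 99.3, 7.0] [460.1, -77.8, 7.0]
lid [660.7, 170.4, 50.0] [692.4, 20.2, 50.0] [593.8, -4.9, 50.0] [553.3, 146.8, 50.0] [625.0, 83.1, 50.0]
lidS [555.6, 140.1, 50.0] [662.3, 167.2, 50.0] [697.5, 21.7, 50.0] [595.7, -7.3, 50.0] [627.8, 80.4, 50.0]
ang 101.9 153.5
ang 104.9 157.0
ang 12.4 109.9
ang 14.3 101.7
board [663.5, -143.9, 298.0] [601.8, -369.0, 298.0] 233.4 74.7
boardS [659.4, -154.6, 298.0] [606.5, -374.7, 298.0] 226.4 76.5
pegtip [581.3, -322.7, 273.5]
```

```bash
python3 -m creep '[153,-609,-30,-63.5,153,-609,-30,-63.5,153,-609,-30,-63.5,153,-609,-30,-63.5,153,-609,-30,-63.5,153,-609,-30,-63.5,153,-609,-30,-63.5,153,-609,-30,-63.5,153,-609,-30,-63.5,153,-609,-30,-63.5,153,-609,-30,-63.5,153,-609,-30,-63.5,153,-609,-30,-63.5,153,-609,-30,-63.5,153,-609,-30,-63.5,153,-609,-30,-63.5,153,-609,-30,-63.5,153,-609,-30,-63.5,153,-609,-30,-63.5,153,-609,-30,-63.5]' 1 100
python3 - <<'E'
from h import *
import cv2
from bench import monitor,search_frame
m=cams.camera_model("wrist");im=cams.read_camera("wrist");cv2.imwrite("pics/w1.png",im[:,:,::-1])
s=monitor.sense();print(s["tool_pos"],s["ee_rot"],s["q"],s["clock"])
print(search_frame("wrist","spatula_eye")[:2])
for n,x in dict(eye=(458,-77,7),tip=(458,105,7)).items():print(n,proj(m,x))
E
```

```text
clock: 2.07
tool_pos: [457.9, -5.7, 201.5]
ee_rot: [-2.216, 2.226, -0.0]
ft_force: [0.1, 0.6, 0.6]
finger_gap: 0.998
grasp_force: 0.0
[457.97015607  -5.5897208  201.49076273] [-2.21663108e+00  2.22560262e+00 -2.04420933e-04] [ 4.19854046e-01  1.77662535e-02 -4.90227539e-01 -4.49958393e-05
 -1.06233317e+00 -4.23871347e-01] 2.1167
[{'bbox': [302.0, 80.1, 31.3, 191.2], 'confidence': 0.61}]
eye [320.53238388  95.91723109]
tip [321.25720288 268.50485332]
```

View pics/w1.png

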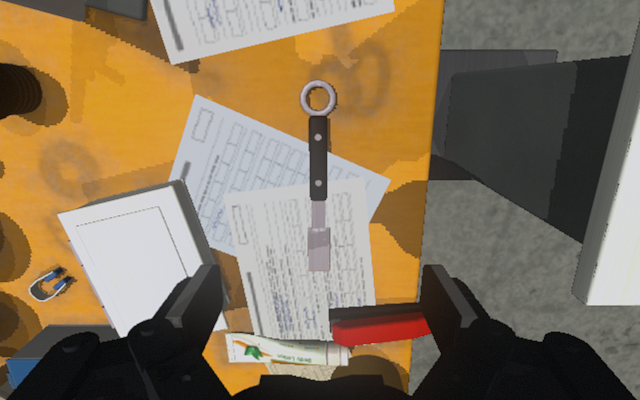

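The wrist view shows the eye centred at (318,97) and the tip at (319,271), with the handle vertical at x≈318. It also shows the lid's right back corner at (57,212) and its right front corner at about (187,185).

```bash
python3 - <<'E'
from h import *
m=cams.camera_model("wrist")
for n,u,v,z in(("eye",318,97.5,8),("tip",319,271,8),("h1",318,137,14),("h2",318.5,183,14),("lidrb",57,212,50),("lidrf",187,182,50)):print(n,onz(m,u,v,z).round(1))
E
```

```text
eye [460.4 -75.6   8. ]
tip [460.4 107.5   8. ]
h1 [460.6 -39.7  14. ]
h2 [460.4   5.6  14. ]
lidrb [698.   22.3  50. ]
lidrf [576.3  -5.5  50. ]
```

```bash
python3 -m creep '[2,0,-150,0.2,2,0,-150,0.2,2,0,-150,0.2,2,0,-150,0.2,2,0,-185,0.2,2,0,-185,0.2,2,0,-199,0.2,2,0,-199,0.2,2,0,-199,0.2]' 1 100
python3 -m creep '[0,0,0,0,0,0,0,0,0,0,0,0,0,0,0,0,0,0,0,0,0,0,0,0,0,0,0,0,0,0,0,0,0,0,0,0,0,0,0,0]' 0 100
python3 -m creep '[0,0,40,0,0,0,80,0,0,0,120,0,0,0,120,0,0,0,120,0]'
```

```text
clock: 2.92
tool_pos: [460.3, -6.3, 3.3]
ee_rot: [2.22, -2.223, 0.0]
ft_force: [0.2, -0.8, 0.2]
finger_gap: 1.003
grasp_force: 0.0
clock: 3.75
tool_pos: [460.2, -6.8, 3.1]
ee_rot: [-2.219, 2.224, -0.001]
ft_force: [-3.8, 1.2, 12.1]
finger_gap: 0.177
grasp_force: 98.2
clock: 4.17
tool_pos: [461.3, -6.3, 124.7]
ee_rot: [-2.215, 2.221, -0.003]
ft_force: [-0.8, -1.1, -2.6]
finger_gap: 0.169
grasp_force: 98.9
```

```bash
python3 -m creep '[-11,20,0,-38,-11,20,0,-38,-11,20,0,-38,-11,20,0,-38,-11,20,0,-38,-11,20,0,-38,-22,41,0,-76,-22,41,0,-76,-22,41,0,-76,-22,41,0,-76,-22,41,0,-76,-22,41,0,-76,-22,41,-40,-76,-22,41,-65,-76,-22,41,-65,-76]'
python3 - <<'E'
from h import *
import cv2
from bench import monitor
S=cams.camera_model("scene");T=cams.camera_model("top")
a=cams.read_camera("scene")[:,:,::-1][160:280,230:350];b=cams.read_camera("top")[:,:,::-1][130:250,225:345]
im=np.hstack([cv2.resize(i,(399,399),interpolation=2) for i in(a,b)]);cv2.imwrite("pics/p2.png",im)
w=cams.read_camera("wrist");cv2.imwrite("pics/w2.png",w[:,:,::-1])
s=monitor.sense();print(s["tool_pos"],s["ee_rot"],s["q"])
p=s["tool_pos"];A=np.array([.970,.242,0])
tip=p+113*A+[0,0,4];eye=p-69*A+[0,0,4]
for n,X in(("tip",tip),("eye",eye)):print(n,(proj(S,X)-[230,160])*3.325,(proj(T,X)-[225,130])*3.325+[399,0])
E
```

```text
clock: 5.42
tool_pos: [433.7, 32.1, 52.4]
ee_rot: [0.375, -3.109, 0.004]
ft_force: [-1.4, -0.8, -1.4]
finger_gap: 0.179
grasp_force: 98.8
[437.97010056  33.98895617  57.46277773] [ 3.78904915e-01 -3.11733843e+00  1.41378942e-03] [ 5.29573331e-01  1.74220453e-01 -7.16940989e-01  4.85033015e-04
 -6.81195642e-01 -1.85883818e+00]
tip [217.7944552  167.89194562] [613.06879232 215.15273249]
eye [ 87.70707831 273.54171875] [662.59458555 405.34627639]
```

View pics/p2.png

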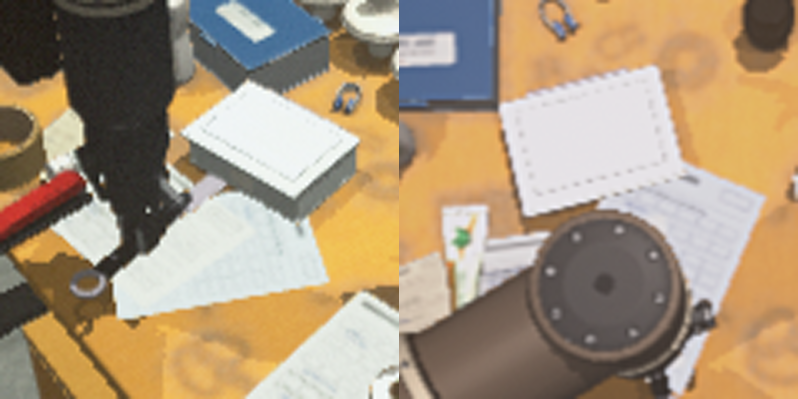

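```bash
python3 - <<'E'
from h import *
import cv2
from bench import monitor
S=cams.camera_model("scene")
s=monitor.sense();p=s["tool_pos"]
a=cams.read_camera("scene")[:,:,::-1][190:255,245:320]
im=cv2.resize(a,None,fx=8,fy=8,interpolation=2)
A=np.array([.970,.242,0])
A=np.array([np.cos(x:=2*np.arctan2(s["ee_rot"][1],s["ee_rot"][0])+np.pi),np.sin(x),0]);A=A*np.sign(A[0]);print(p,A)
N=np.array([-A[1],A[0],0])
for X in(p+113*A+[0,0,4]+12*N,p+113*A+[0,0,4]-12*N,p-69*A+[0,0,4]):
    q=((proj(S,X)-[245,190]+.5)*8).astype(int);print(q);cv2.circle(im,tuple(map(int,q)),3,(0,255,0),1)
cv2.imwrite("pics/p3.png",im)
E
```

```text
[437.97010056  33.98895617  57.46277773] [0.97088255 0.23955599 0.        ]
[387 155]
[430 180]
[ 94 421]
```

View pics/p3.png

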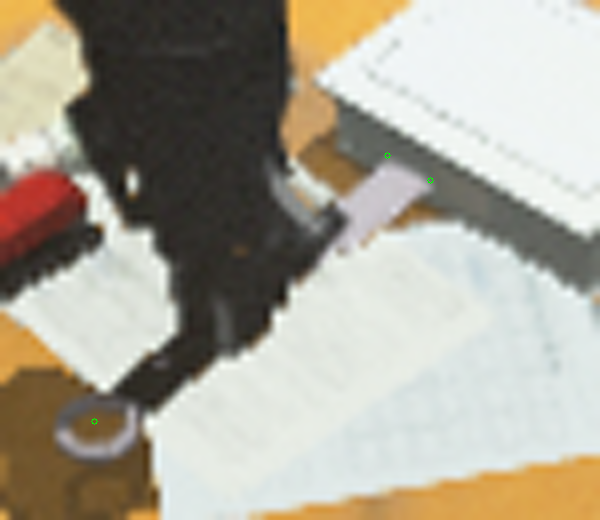

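The tip corners at (387,160) and (432,182) match the prediction to within 0.5 px, so the blade is level in the grip. I'll lower it and insert it under the lid.

```bash
python3 -m creep '[0,0,-20.5,0,0,0,-20.5,0,0,0,-20.5,0,8,2,-20.5,0,16,4,-20.5,0,24,6,-20.5,0,28,7,-20.5,0,32,8,-20.5,0,32,8,-20.5,0,32,8,-20.5,0,32,8,-20.5,0]'
```

```text
clock: 6.53
tool_pos: [469.6, 41.9, 36.6]
ee_rot: [0.378, -3.118, 0.0]
ft_force: [-0.2, -0.2, -0.9]
finger_gap: 0.174
grasp_force: 98.8
```

```bash
python3 -m creep '[0,0,4,0,0,0,8,0,0.4,0.1,13.5,0,0.8,0.2,18,0,1.6,0.4,22.5,0,2.5,0.6,27,0,3.5,0.9,31.5,0,4.8,1.2,36,0,6.1,1.5,40,0,8,2,44.5,0,9.5,2.4,49,0,11.6,2.9,53,0,13.7,3.4,57,0,13.7,3.4,57,0]'
python3 - <<'E'
from h import *
import cv2
a=cams.read_camera("scene")[:,:,::-1][165:255,245:345]
cv2.imwrite("pics/p4.png",cv2.resize(a,None,fx=6,fy=6,interpolation=2))
E
```

```text
clock: 7.7
tool_pos: [484.8, 45.9, 94.7]
ee_rot: [-0.379, 3.117, 0.001]
ft_force: [-0.8, 0.1, -2.6]
finger_gap: 0.18
grasp_force: 98.7
```

View pics/p4.png

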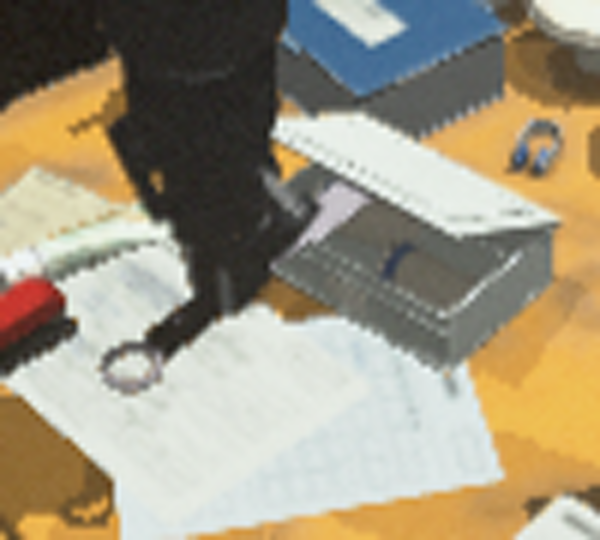

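The lid is up about 30° and resting on the blade. I'll continue along the arc.

```bash
python3 -m creep '[4.8,1.2,7.7,0,10.2,2.5,15,0,16.2,4,21.8,0,22.7,5.6,27.9,0,29.7,7.3,33.5,0,37.3,9.2,38.4,0,45.2,11.2,42.7,0,53.4,13.2,46.2,0,61.9,15.3,48.9,0,70.6,17.4,50.9,0,79.3,19.6,52,0,88.3,21.8,52.5,0,95.4,23.6,52.2,0,99,24.5,51.8,0,101,25,51.5,0,101,25,51.5,0,101,25,51.5,0]'
python3 - <<'E'
from h import *
import cv2
from bench import monitor
a=cams.read_camera("scene")[:,:,::-1][145:255,245:365]
cv2.imwrite("pics/p5.png",cv2.resize(a,None,fx=5,fy=5,interpolation=2));print(monitor.sense()["q"])
E
```

```text
clock: 9.17
tool_pos: [584.8, 70.7, 145.2]
ee_rot: [-0.379, 3.118, 0.0]
ft_force: [-0.5, 0.5, -0.9]
finger_gap: 0.174
grasp_force: 98.8
[ 4.51993360e-01  2.87870772e-01 -2.99651812e-01 -8.47667537e-05
 -9.82838339e-01 -1.78101404e+00]
```

View pics/p5.png

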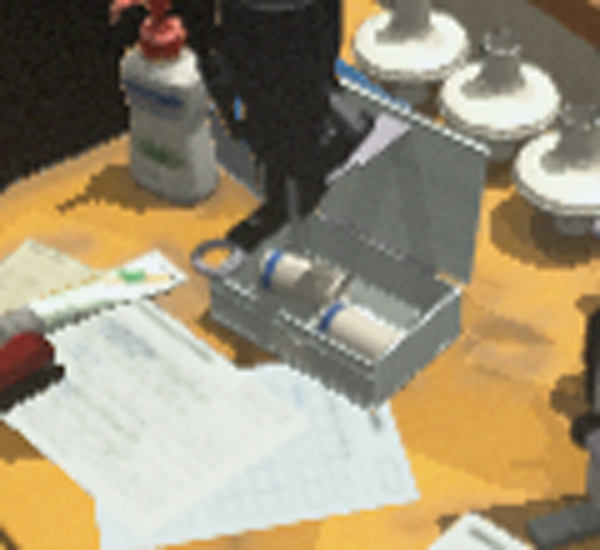

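```bash
python3 - <<'E'
from h import *
S=cams.camera_model("scene");T=np.radians(14);A=np.array([np.cos(T),np.sin(T),0]);N=np.array([-A[1],A[0],0]);c=np.array([630.3,82.8,0])
P=lambda X:np.round((proj(S,X)-[245,145]+.5)*5)
H=c+52*A-78*N+[0,0,46];print("hinge",P(H))
for d in(86,90,94,98,100):
    t=np.radians(d);print(d,P(H-112*np.cos(t)*A+[0,0,112*np.sin(t)]),P(H+156*N-112*np.cos(t)*A+[0,0,112*np.sin(t)]))
E
```

```text
hinge [470. 287.]
86 [467. 167.] [287.  80.]
90 [475. 161.] [294.  74.]
94 [482. 155.] [302.  70.]
98 [489. 151.] [309.  65.]
100 [492. 149.] [312.  64.]
```

Measured against projections of the lid, the free corner at (486,152) means about 96–97°, so the lid is right open. I'll back off and carry the spatula to the board.

```bash
python3 -m creep '[-20,-5,0,0,-50,-12.4,0,0,-85,-21,0,0,-116,-29,0,0,-116,-29,40,0,-116,-29,80,0,-116,-29,120,0,-116,-29,155,0,-116,-29,155,0]'
python3 -m creep '[0,0,0,70,0,0,0,70,0,0,0,70,0,0,0,70,0,0,0,70,0,0,0,70,0,0,0,70,0,0,0,70,0,0,0,70,-10,-100,0,100,-10,-200,0,120,-10,-200,0,130,-10,-250,0,140,-12,-333,0,152,-12,-333,0,152,-12,-333,0,152,-12,-333,0,152,-12,-333,0,152,-12,-333,0,152,-12,-333,0,152]'
python3 -m creep '[-12,0,0,0,0,0,0,0,0,0,0,0]'
python3 -c "
from bench import monitor;s=monitor.sense();print(s['tool_pos'],s['ee_rot'],s['q'])"
```

```text
clock: 9.97
tool_pos: [471.6, 42.0, 308.5]
ee_rot: [-0.379, 3.106, 0.003]
ft_force: [1.6, 0.2, -0.1]
finger_gap: 0.178
grasp_force: 98.9
clock: 11.63
tool_pos: [456.0, -294.2, 299.8]
ee_rot: [3.018, -0.869, -0.001]
ft_force: [0.9, -0.2, -1.0]
finger_gap: 0.174
grasp_force: 98.8
clock: 11.88
tool_pos: [457.0, -291.3, 300.5]
ee_rot: [-3.016, 0.878, -0.002]
ft_force: [0.9, -0.4, -0.6]
finger_gap: 0.181
grasp_force: 98.8
[ 456.98868822 -291.26986176  300.52388729] [-3.01629129e+00  8.78057351e-01 -1.63176791e-03] [-2.05688227e-01  9.92973450e-02 -1.70598016e-01 -1.58771807e-05
 -1.29985779e+00  1.20993607e+00]
```

```bash
python3 -m creep '[0,0,0,18.1,0,0,0,18.1,0,0,0,18.1,0,0,0,18.1,0,0,0,18.1,0,0,0,18.1]'
python3 - <<'E'
from h import *
import cv2
from bench import monitor
s=monitor.sense();m=cams.camera_model("wrist");p=s["tool_pos"]
im=cams.read_camera("wrist")[:,:,::-1].copy();r=s["ee_rot"];th=2*np.arctan2(r[1],r[0]);B=np.array([np.cos(th),np.sin(th),0]);print(p,B,np.degrees(th))
cv2.imwrite("pics/w3.png",im)
for n,X in(("eye",p+69*B+[0,0,4]),("pegtip",(581.3,-322.7,273.5)),("bl",(661.5,-149,298)),("br",(604,-372,298))):print(n,proj(m,X))
np.savez("w3.npz",**m)
E
```

```text
clock: 12.38
tool_pos: [456.6, -291.1, 300.5]
ee_rot: [-3.117, 0.393, -0.001]
ft_force: [0.2, -0.6, -1.3]
finger_gap: 0.176
grasp_force: 98.8
[ 456.58862684 -291.10183726  300.46068441] [ 0.9687097  -0.24819653  0.        ] 345.62918227654654
eye [322.64974956 114.82165347]
pegtip [321.69804314 -34.8182385 ]
bl [-255.29222983 -183.81135046]
br [ 450.85886343 -181.57947814]
```

View pics/w3.png

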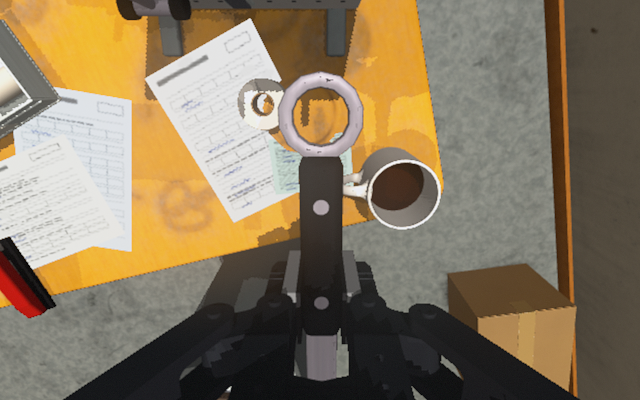

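The wrist view shows the eye at (320.5,115.5), within 1 mm of the prediction. The peg is still out of the picture, so I'll move up and forward to see it.

```bash
python3 -m creep '[20,-5,40,0,39,-10,50,0,39,-10,50,0,39,-10,50,0,39,-10,50,0]'
python3 - <<'E'
from h import *
import cv2
from bench import monitor
s=monitor.sense();m=cams.camera_model("wrist");p=s["tool_pos"]
im=cams.read_camera("wrist")[:,:,::-1].copy();r=s["ee_rot"];th=2*np.arctan2(r[1],r[0]);B=np.array([np.cos(th),np.sin(th),0]);print(p,B)
cv2.imwrite("pics/w4.png",im[:200])
for n,X in(("eye",p+69*B+[0,0,4]),("pegtip",(581.3,-322.7,273.5)),("root",(617,-331.9,240)),("bl",(661.5,-149,298)),("br",(604,-372,298))):print(n,proj(m,X))
np.savez("w4.npz",**m)
E
```

```text
clock: 12.85
tool_pos: [495.3, -301.1, 349.5]
ee_rot: [-3.117, 0.39, 0.002]
ft_force: [-1.0, 0.1, -1.7]
finger_gap: 0.174
grasp_force: 98.9
[ 495.34163211 -301.13779891  349.51669516] [ 0.96914009 -0.24651062  0.        ]
eye [322.62770118 114.82897327]
pegtip [321.51095203  70.65978536]
root [321.62887788  12.86771842]
bl [-57.30620517  -6.7179716 ]
br [406.45531629  -4.75297442]
```

View pics/w4.png

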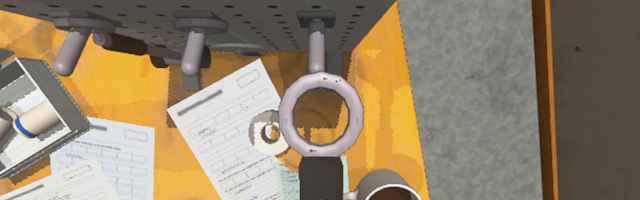

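The free peg is at column ~318, with its clip at about (318,17) and its tip just behind the ring's upper edge near row 73. The eye is at (320.5,115.5). The neighbouring pegs' tips at about (190,73) and (66,73) give the row of the tips, so I'll measure those numerically.

```bash
python3 - <<'E'
from h import *
import cv2
im=cv2.imread("pics/w4.png");m=dict(np.load("w4.npz"));hsv=cv2.cvtColor(im,cv2.COLOR_BGR2HSV)
print("V mid");print(hsv[58:84:2,176:208:2,2]);print("S mid");print(hsv[58:84:2,176:208:2,1])
print("S free");print(hsv[28:76:6,304:334:2,1]);print("V");print(hsv[28:76:6,304:334:2,2])
B=np.array([.9691,-.2465,0]);N=np.array([.2465,.9691,0]);C=np.array([581.3,-322.7,273.5])
for k,nm in((0,"free"),(75,"mid"),(150,"left")):
    for s in(0,20,40):
        q=C+k*N+s*.7071*(B-[0,0,1]);print(nm,s,proj(m,q).round(1),end=" ")
    d=[proj(m,C+k*N+5*(np.cos(a)*N+np.sin(a)*(B+[0,0,0]))) for a in np.linspace(0,6.28,25)];print(np.max(d,0).round(1),np.min(d,0).round(1))
E
```

```text
V mid
[[ 73  74  72 113 150 160 160 161 157 148 133 113  80  48  47  46]
 [104  92 104 128 155 160 161 160 154 144 129 106  70  49  49  50]
 [105 107 103 138 163 168 167 162 154 141 125 100  64  48  52  48]
 [ 94  92  88 154 171 185 192 175 160 142 121  93  56  51  51  50]
 [126 123 119 154 172 182 212 184 163 148 119  87  51  51  51  51]
 [133 133 126 146 165 172 193 177 158 145 120  78  79 104 104 105]
 [140 139 128 128 151 158 161 157 148 135 111  75  94 119 126 132]
 [134 137 141  96 132 143 143 141 134 120  96  71  89 127 138 144]
 [133 136 143 102 100 115 119 120 112  95  82  69  87 118 147 144]
 [137 140 147 105 104 100  88  88  90  94  91  73  90 122 147 150]
 [139 143 149 110 103 106 104 104 104 106  99  78  93 147 149 151]
 [136 144 147 125 105 104 104 105 105 107 101  82  98 134 151 151]
 [133 140 143 127 105 103 105 106 105 106 104  88  91 126 152 153]]
S mid
[[ 35  38  35  20  17  16  16  16  18  17  15  16  19  48  49  50]
 [ 27  25  22  20  18  16  19  18  17  18  18  19  25  47  47  51]
 [ 22  21  20  18  19  18  18  17  17  16  18  15  32  48  49  43]
 [ 60  44  35  
[... 1240 characters left out ...]
80  73  88 145 159 163 163 146 124  70  82  81  82  81]
 [ 82  80  82 119 145 158 161 163 157 142  95  82  81  82  81]
 [ 80  80  83 121 145 158 159 162 157 142  94  81  80  80  80]
 [ 92  94  88 123 146 158 161 161 155 143  96  62  68  73  76]
 [108 107  96 125 147 159 162 162 155 142  95  63  71  75  74]
 [105 100  90 132 160 178 187 176 166 144  96  59  73  74  75]
 [104  98  87 122 147 157 165 163 139 131 104  58  71  75  74]]
free 0 [321.5  70.7] free 20 [321.5  47.4] free 40 [321.5  26. ] [329.9  79.5] [313.1  61.6]
mid 0 [195.6  70.6] mid 20 [200.9  47.4] mid 40 [205.7  26. ] [204.   79.5] [187.2  61.6]
left 0 [69.6 70.6] left 20 [80.2 47.3] left 40 [89.9 25.9] [78.2 79.5] [61.  61.5]
```

```bash
python3 -m creep '[1.9,1.5,-30,0,1.9,1.5,-58.9,0,1.9,1.5,-58.9,0,1.9,1.5,-58.9,0,1.9,1.5,-58.9,0]'
python3 -m creep '[4,-1,-4.1,0,8,-2,-8.2,0,12,-3.1,-12.4,0,15.5,-4,-16,0,17.5,-4.5,-18,0,17.5,-4.5,-18,0]'
```

```text
clock: 13.32
tool_pos: [497.8, -300.4, 293.0]
ee_rot: [3.116, -0.388, 0.002]
ft_force: [0.2, -0.3, -0.8]
finger_gap: 0.177
grasp_force: 98.8
clock: 13.82
tool_pos: [515.3, -304.5, 272.4]
ee_rot: [-3.117, 0.389, 0.002]
ft_force: [-1.2, -0.1, -1.2]
finger_gap: 0.177
grasp_force: 98.8
```

```bash
python3 -m creep '[3,-0.8,-3,0,6,-1.5,-6,0,9,-2.3,-9,0,12.6,-3.2,-13,0,12.6,-3.2,-13,0,12.6,-3.2,-13,0]'
python3 - <<'E'
from h import *
import cv2
im=cams.read_camera("wrist")[:,:,::-1];cv2.imwrite("pics/w5.png",im[:170])
hsv=cv2.cvtColor(im,cv2.COLOR_BGR2HSV);print(hsv[60:160:5,296:346:3,2])
E
```

```text
clock: 14.32
tool_pos: [527.8, -307.7, 259.9]
ee_rot: [-3.117, 0.388, 0.001]
ft_force: [-0.0, -0.2, -2.0]
finger_gap: 0.177
grasp_force: 98.7
[[ 76  77  64  63  73  77  78  75  75  75  75  76  77  76  76  75  75]
 [ 75  74  74  73  74  75  74  74  73  74  75  75  74  76  74  76  76]
 [ 52  53  52  52  63  67  89  99  98  88  64  59  50  49  48  45  68]
 [ 80  86  79  83  93 103 100 104 105 108 104 104  97  87  80  84  76]
 [ 80  97  97 106 109 106 105 102  96 185 104 106 106 105  99  98  88]
 [210 220 212  95 160 185 177 175 172 181 122 184 182 185 197 203 161]
 [208 196 180 164  69  77  89  88  84  90  89  70  67 126 172 181 198]
 [186 168  84  96  76 107 164 165 166 163  83  83  77  78  73 126 175]
 [136 113 106  95 120 146 160 165 166 163 152 122  78  77  80  81  69]
 [109 111 103  96 123 146 161 166 165 163 153 124  79  79  83  82  89]
 [118 114 103  93 126 147 161 166 166 165 153 125  81  79  81  82  94]
 [120 115 109  97 125 147 162 166 166 164 154 127  80  81  83  84  85]
 [116 117 114 100 127 148 161 164 166 163 154 129  83  84  82  85  87]
 [115 112 108  95 129 149 161 165 166 164 153 130 102 101 104 105 106]
 [108 110 114 101 128 150 161 164 165 164 153 129 103 105 106 107  95]
 [205 111 106  96 131 150 160 166 166 164 154 131 110 109 108  94 157]
 [222 209 170  92 132 151 162 165 165 165 156 132 111  93 151 198 205]
 [186 203 203  94 135 159 173 181 178 172 159 132 206 213 209 193 186]
 [150 169 171 109 144 164 180 217 202 179 165 137 208 198 180 173 166]
 [124 124 136 137 127 151 162 167 169 163 149 134 156 176 152 117 223]]
```

The peg now shows inside the hole and in front of the ring's handle side, so the eye is threaded. I'll release it gently.

```bash
python3 -m creep '[0,0,0,0,0,0,0,0,0,0,0,0,0,0,0,0,0,0,0,0,0,0,0,0]' 0.3 20
python3 -m creep '[0,0,0,0,0,0,0,0,0,0,0,0,0,0,0,0,0,0,0,0,0,0,0,0,0,0,0,0,0,0,0,0,0,0,0,0,0,0,0,0]' 0.8
python3 - <<'E'
from h import *
import cv2
a=cams.read_camera("scene")[:,:,::-1][150:320,270:440]
b=cams.read_camera("wrist")[:,:,::-1]
cv2.imwrite("pics/fin.png",np.hstack([cv2.resize(a,(400,400),interpolation=2),cv2.resize(b[:,120:520],(400,400))]))
E
```

```text
clock: 14.87
tool_pos: [527.8, -307.7, 260.6]
ee_rot: [3.117, -0.388, 0.001]
ft_force: [0.4, -0.3, 0.3]
finger_gap: 0.298
grasp_force: 0.0
clock: 15.7
tool_pos: [527.7, -307.7, 260.4]
ee_rot: [3.117, -0.389, 0.0]
ft_force: [-0.1, 0.5, -0.2]
finger_gap: 0.798
grasp_force: 0.0
```

View pics/fin.png

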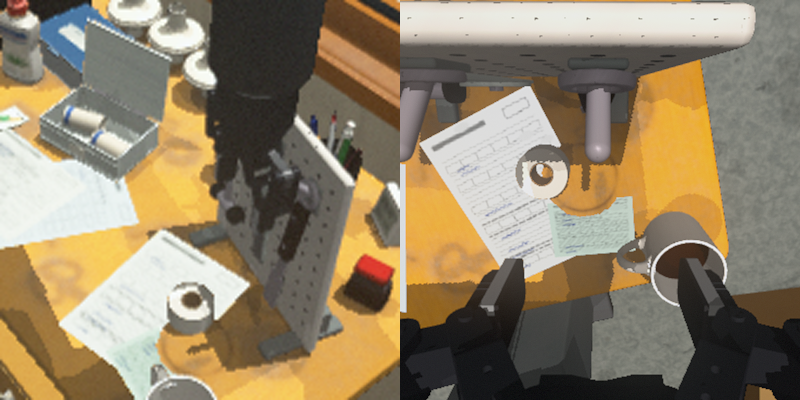

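The left half shows the spatula hanging from the right peg, the other tools on theirs and the lid standing open. The wrist half shows the ring at the peg's root, about (597,80). I'll retreat, let things settle and check with the network.

```bash
python3 -m creep '[-20,5,10,0,-40,10,20,0,-58,15,50,0,-58,15,90,0,-58,15,110,0,-58,15,110,0,-58,15,110,0,-58,15,110,0,-58,15,110,0,-58,15,110,0,-58,15,110,0,-58,15,110,0,-58,15,110,0,-58,15,110,0,-58,15,110,0,-58,15,110,0]'
python3 - <<'E'
from h import *
from bench import search_frame,workorder
for c in("scene","wrist"):
    cams.read_camera(c);m=cams.camera_model(c)
    for q in("spatula","hammer","gonio","lid_panel"):print(c,q,[(d["bbox"],round(d["confidence"],2)) for d in search_frame(c,q)[:1]])
    print("expected eye/tip",proj(m,(608,-330,240)),proj(m,(612,-330,60)))
E
```

```text
clock: 17.13
tool_pos: [469.7, -292.7, 370.4]
ee_rot: [3.117, -0.388, -0.0]
ft_force: [0.4, 0.2, 1.0]
finger_gap: 0.799
grasp_force: 0.0
scene spatula []
scene hammer [([358.4, 212.0, 17.3, 31.8], 0.67)]
scene gonio [([376.6, 206.5, 12.9, 54.0], 0.63)]
scene lid_panel [([305.3, 155.6, 35.5, 46.4], 0.82)]
expected eye/tip [401.09502861 233.86623563] [393.21029763 277.05765201]
wrist spatula [([299.3, 0.1, 38.8, 52.8], 0.68)]
wrist hammer [([103.1, 0.0, 113.9, 45.6], 0.68)]
wrist gonio [([210.3, 0.0, 58.3, 30.4], 0.86)]
wrist lid_panel [([0.0, 21.0, 27.7, 34.6], 0.68)]
expected eye/tip [325.00977815  -9.22827544] [322.36758296  27.33868679]
```

The spatula, hammer and goniometer are all where they should be, and the lid is open.

```bash
python3 -c "
from bench import workorder;print(workorder.sign_off())"
```

```text
the job is handed in; nothing more can be done
None
```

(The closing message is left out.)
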